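# Shut the lamp cover of the microscope light source and lock its quarter-turn cam

### The arm

A 6-joint arm with a two-finger parallel gripper is mounted at the origin on the work surface. World frame = base frame: x ahead of the robot, y to its left, z up, the work surface at z = 0. Lengths are in m, angles in rad, forces in N, time in s.
With the tool pointing down it reaches from about 0.25 to 0.85 m from the base axis. Payload 12.5 kg.
Tool frame: the origin (TCP) lies midway between the tips of the shut fingers; the grasp point (between the pads) lies 19 mm behind it; y points along the fingers, x is the direction in which the jaws open and shut, and the axes are right-handed (so a half turn about y gives the same grasp; the last joint's range is limited). The gripper opens to 93 mm and grips with 3 to 60 N. Pads are 15 mm wide; open, the fingers measure 128 mm over their backs; the gripper's body (75 mm by 188 mm) begins 65 mm behind the grasp point.
Start: joints at [1.209, 0.351, 1.652, -0, 1.139, -0.085], TCP at [0.15, 0.529, 0.219] pointing down, gripper open.
Joint ranges: [-2.75, 2.75], [-0.79, 2.1], [0.01, 2.65], [-1.57, 4.71], [0.07, 3.14], [-2.87, 2.87]. Speed limits (rad/s): [2.22, 2.22, 2.79, 3.14, 3.14, 3.14].

### API

Orientations are given as a unit quaternion [w, x, y, z].
In Python, from workcell import sensors, cams, job gives the robot as it stands.
- The arm moves only by the tool carry_out, never from a script. Its argument "motion" is one flat list of numbers, 7 for each row, row after row: the shift along the tool's x, y, z normalised to -1 to 1, where 1 is 20 mm, then the turn, a rotation vector about the tool's x, y, z normalised to -1 to 1, where 1 is 0.08 rad, then the opening, from 0 (shut) to 1 (fully open). In form: [x, y, z, rx, ry, rz, grip, x, y, z, rx, ry, rz, grip, ...]. A call has exactly 8 rows; each row shifts and turns the commanded pose from where the row before left it, along the tool's axes as they then stand; what a row does not reach is not made up. A row lasts 1/10 s, in which the tool goes at most 50 mm and 8.59 degrees, less where a joint would pass 70% of its speed; a pose out of reach is approached as far as the arm can. A call with a number of a shift or a turn outside -1 to 1 is refused whole. A call with a gripper value outside its range is refused whole. The fingers move at their own pace and stop on an object; "newtons" is the grip in N (left out, the last holds). Time passes only in rows, so rows that do not move let the fingers close, or fill a call up. It gives the time, the measured TCP pose, the force and the opening at its end, in the units of the state.
- sensors.read_state(): the state, without advancing time (a new reading comes with each control period).
- cams.read_camera(name): name is "scene" or "top"; returns a dict with "color" (420x560x3 uint8, red, green, blue), "fx", "fy", "cx", "cy" (pixels), "view" (4x4, takes a point from world to camera coordinates). Camera axes: x right, y up, looking along -z (the intrinsics and any distortion apply to the point x, -y, -z); pixel columns grow to the right and rows downward; lengths in m; the calibration is good to about 2 mm. A picture is of the moment at which its call begins. There is no depth.
- job.job_done(): hands the job in, once; it reports no verdict.
The state is a dict: "clock": time; "q": joint angles; "qvel": joint speeds; "joint_torque": joint torques, N m; "ee_pos": TCP position; "tool_rot": TCP orientation; "wrist_force": force on the tool from outside, world axes, zero at the start; "wrist_torque": the same for the moment, N m; "width": finger opening in m.
Only numpy, scipy, OpenCV 4.12 (cv2) and the standard library are available. Lean on these libraries where they do the work, as an engineer would, in place of code of your own. Each camera call takes 0.05 s, during which the arm holds its last target.

### The job

The hinged lamp cover on top of the microscope's white light-source unit stands ajar: push it down with a fingertip until it lies fully shut, then set a fingertip in the slot of the big round cam fastener on it and turn the cam clockwise (seen from above) all the way to its stop, so that the slot lines up with the two small raised ridges on the cover and the cover is locked. Grip nothing, do not lift the cover or reach under it, do not turn the cam before the cover is shut, and leave the small things standing around where they are. Finish with the hand clear of everything.

Things in the scene. Friction and masses are not known exactly. Their poses are not given: they have to be found in the camera images.
- unit: the light-source unit, a fixed white steel box 260 mm (its x) x 300 mm (its y) x 100 mm high; origin at the centre of its underside on the table, -x side roughly towards the robot, z up. The lamp compartment with the cover is on its left (+y) part; the flat deck at 100 mm height, y -150 to -15 mm, carries two small loose things.
- cover (a joint): angle of the grey lamp cover, rad: 0 = fully shut (level), growing as its free edge rises; starts at 0.25 to 0.5, travel to 1.3. Plate 220 mm from hinge to free edge, 160 mm wide, 6 mm thick; shut, its top is 106 mm above the table. Its stiff hinge keeps it where it is left; about 5 N near the free edge pushes it shut.
- cover_hinge (a point): middle of the cover's hinge line, at the cover's underside, at unit coordinates (110, 65, 100) mm. Axes turn with the cover: y along the hinge, -x from the hinge along the cover to its free edge (the side nearest the robot), z out of the cover's top.
- cover_press (a point): a point on the cover's top face on its mid-line, 195 mm from the hinge, on the bare strip (about 54 mm long and as wide as the cover) between the cam's collar and the free edge; a good place to push. Axes as cover_hinge.
- cam (a joint): angle of the cam fastener, rad: 0 = unlocked (slot pointing from hinge to free edge), growing clockwise seen from above to pi/2 at its hard stop = locked (slot across the cover, in line with two ridges 5 x 14 mm on the cover's top on either side of the collar). Starts at 0 to 0.3. Turns with about 0.12 N m of friction and stays where it is left.
- cam_centre (a point): on the cam's axis, level with the top of its two black lands: 17 mm above the cover's top face, 110 mm from the hinge, on the cover's mid-line. x runs along the slot, z is the axis; the axes turn with cam and cover. The cam is a 96 mm disc cut right across by one straight slot, 42 mm wide and 14 mm deep, with a steel floor, upright walls and nothing standing in it.
- slot_end (a point): a point on the slot's floor, mid-width, 28 mm from the cam's axis, in the half nearer the free edge while unlocked; axes as cam_centre. Two shut fingertips find room here; pushed along an arc about the axis they carry the slot's wall with them. A fixed round collar (inside 100, outside 112 mm across, 16 mm high above the cover) surrounds the cam and closes the slot's ends.
- mount_a: black resin sample mount, an upright cylinder 30 mm across and 22 mm high, standing on the unit's deck; a loose bystander, to be left alone. Origin at its underside.
- objective: steel microscope objective, 28 mm across and 36 mm high, standing on the unit's deck; a loose bystander, to be left alone. Origin at its underside.
- cap_ring: black plastic ring, 48 mm across and 14 mm high, lying on the table close to the unit's left side; a loose bystander, to be left alone. Origin at its underside.
- dish: white plastic dish, 90 mm across and 22 mm high, on the table; a loose bystander, to be left alone. Origin at its underside.
- jar: small amber glass jar, 44 mm across and 60 mm high, on the table; a loose bystander, to be left alone. Origin at its underside.
- driver: screwdriver about 150 mm long, lying on the table; a loose bystander, to be left alone. Origin at its underside.
- specimen: rough grey stone specimen, about 35 x 28 x 32 mm, on the table; a loose bystander, to be left alone. Origin at its underside.

How it is judged:
By the outcome, as a careful person would: the job done as asked, in the order asked, and still so for the second after the job is handed in, with the robot touching nothing.
It also fails if it takes over 42 s, if anything falls off the work surface, if the arm or the gripper's body presses on something with over 40 N, if the wrist force passes 120 N, or if a joint passes its speed limit or range.

## Working session

There is one attempt and no reset: what is moved stays moved. The work goes in short steps, Python scripts to look and compute and a tool call to move; the robot and the scene stay as the last step left them, time stands still between calls to the robot, and variables do not carry over. Pictures are saved under pics/ and viewed, and the job is handed in when it is done.

Besides the shell and the picture viewer there is one more tool, called by a JSON object that holds its "method" and its "body", one argument or row to a line. carry_out: Moves the arm, as the interface text tells. Scaled input: -1 to 1 covers 20 mm each way for a shift and 0.08 rad each way for a turn. Its arguments: {"type":"object","properties":{"motion":{"type":"array"},"newtons":{"type":"number"}},"required":["motion"]}

```bash
mkdir -p pics; python3 - <<'E'
from workcell import sensors,cams
import cv2,numpy as np,pickle
s=sensors.read_state();print(s)
for n in("scene","top"):
    c=cams.read_camera(n);pickle.dump(c,open(f"{n}0.pkl","wb"))
    cv2.imwrite(f"pics/{n}0.png",c["color"][:,:,::-1])
    print(n,{k:(np.round(v,4).tolist() if hasattr(v,'tolist') else v) for k,v in c.items() if k!="color"})
E
```

```text
{'clock': 0.0, 'q': array([ 1.20941908e+00,  3.51246273e-01,  1.65244373e+00, -1.35193271e-05,
        1.13910111e+00, -8.45872726e-02]), 'qvel': array([ 0.00053617,  0.00160444, -0.00074647, -0.00017029, -0.00033321,
        0.00116649]), 'joint_torque': array([ 1.20508204e-03, -4.97325361e+01, -2.85254234e+01,  6.99131750e-02,
        2.57658534e-02, -1.36186623e-04]), 'ee_pos': array([0.15014364, 0.52873928, 0.21808847]), 'tool_rot': array([-0.56396524,  0.56442446,  0.42588791, -0.42660019]), 'wrist_force': array([-0.0787203 ,  0.09051175,  0.55684806]), 'wrist_torque': array([0.07866207, 0.0624588 , 0.01738015]), 'width': 0.09284468237506752}
scene {'fx': 424.9860032482515, 'fy': 424.9860032482515, 'cx': 273.7295583020266, 'cy': 203.6226419371751, 'view': [[-0.489, 0.8722, -0.0102, 0.2301], [-0.6859, -0.3772, 0.6223, 0.2627], [0.539, 0.3113, 0.7827, -1.409], [0.0, 0.0, 0.0, 1.0]]}
top {'fx': 429.6980541011755, 'fy': 429.6980541011755, 'cx': 276.7536571217126, 'cy': 210.216475257531, 'view': [[-0.0376, -0.9993, -0.0035, -0.0076], [0.9724, -0.0374, 0.2302, -0.4995], [-0.2302, 0.0052, 0.9731, -1.0873], [0.0, 0.0, 0.0, 1.0]]}
```

View pics/scene0.png

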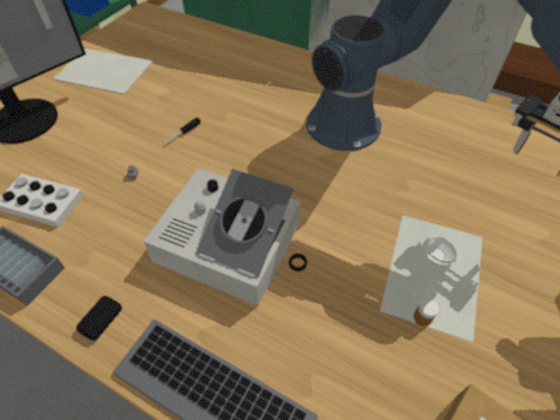

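View pics/top0.png

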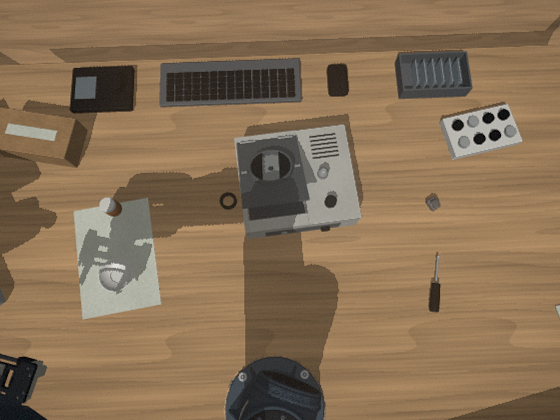

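The scene view shows the unit around (225,235), with the cover ajar towards the robot. In the top view it spans about (235–360, 125–237), with the cam at about (270,165). I'll zoom in on both.

```bash
cat > h.py <<'E'
import numpy as np,cv2,pickle
def proj(c,P):
    P=np.atleast_2d(P);V=np.array(c["view"]);q=P@V[:3,:3].T+V[:3,3]
    return np.c_[c["cx"]+c["fx"]*q[:,0]/-q[:,2], c["cy"]-c["fy"]*q[:,1]/-q[:,2]]
def ray(c,uv):
    V=np.array(c["view"]);R=V[:3,:3];o=-R.T@V[:3,3]
    d=np.array([(uv[0]-c["cx"])/c["fx"],-(uv[1]-c["cy"])/c["fy"],-1.]);return o,R.T@d
def plane(c,uv,z):
    o,d=ray(c,uv);return o+d*(z-o[2])/d[2]
def tri(c1,u1,c2,u2):
    o1,d1=ray(c1,u1);o2,d2=ray(c2,u2);d1/=np.linalg.norm(d1);d2/=np.linalg.norm(d2)
    t=np.linalg.lstsq(np.c_[d1,-d2],o2-o1,rcond=None)[0];a=o1+t[0]*d1;b=o2+t[1]*d2
    return (a+b)/2,np.linalg.norm(a-b)
def load(n,i=0): return pickle.load(open(f"{n}{i}.pkl","rb"))
def crop(c,x0,y0,x1,y1,k,f):
    im=cv2.resize(c["color"][y0:y1,x0:x1,::-1],None,fx=k,fy=k,interpolation=cv2.INTER_CUBIC)
    for g in range(x0,x1,20):
        cv2.putText(im,str(g),((g-x0)*k,8),0,.3,(0,0,255));cv2.line(im,((g-x0)*k,8),((g-x0)*k,14),(0,0,255))
    for g in range(y0,y1,20):
        cv2.putText(im,str(g),(0,(g-y0)*k+4),0,.3,(0,0,255))
    cv2.imwrite(f,im)
E
python3 - <<'E'
from h import *
crop(load("top"),220,110,370,250,5,"pics/topc.png");crop(load("scene"),140,160,310,305,4,"pics/scenec.png")
E
```

```text
(no output)
```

View pics/topc.png

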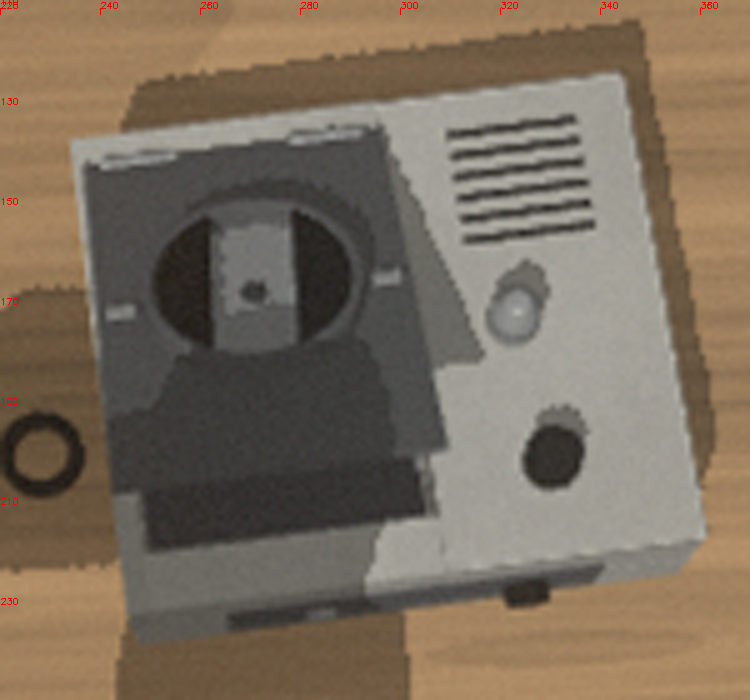

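View pics/scenec.png

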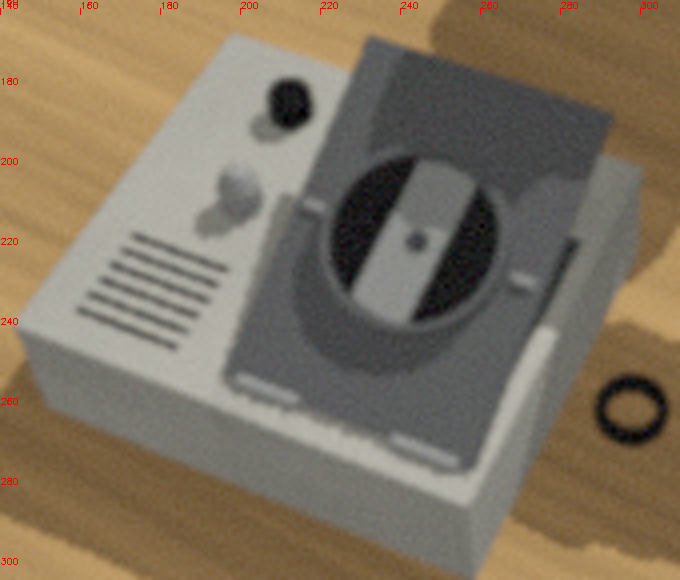

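```bash
cat > m1.py <<'E'
from h import *
t=load("top");s=load("scene")
C=[("FL",(234.5,139),(255.5,285.5)),("FR",(344,125),(143.5,242)),("NR",(361,217.5),(198,168.5)),("NL",(246,233),(300,202))]
loc=np.array([[.13,.15],[.13,-.15],[-.13,-.15],[-.13,.15]])
W=[]
for n,a,b in C:
    p,e=tri(t,a,s,b);print(n,p.round(4),round(e,4),plane(t,a,.1).round(4),plane(s,b,.1).round(4));W.append((plane(t,a,.1)+plane(s,b,.1))[:2]/2)
W=np.array(W);c=W.mean(0);A=W-c
H=loc.T@A;th=np.arctan2(H[0,1]-H[1,0],H[0,0]+H[1,1])
R=np.array([[np.cos(th),-np.sin(th)],[np.sin(th),np.cos(th)]])
print("centre",c,"yaw",th);print((A@R-loc).round(4))
def U(x,y,z):return np.r_[c+R@[x,y],z]
np.savez("unit.npz",c=c,th=th)
# cam centre & free edge & ridges
for n,a,b in [("camhub",(270.5,168),(241.5,220)),("free_R",(309,200),(292,188.5)),]:
    p,e=tri(t,a,s,b);print(n,p,e)
for n,a,b in [("freeR",(309,200),(231.5,169)),("freeL",(242,208),(292.5,189)),("hingeL",(237,143),(258,277)),("hingeR",(297,135),(196,255)),("ridgeL",(244,172.3),(270,230)),("ridgeR",(297,165.3),(218.5,211)),("hub",(270.5,168),(241.5,220)),
 ("obj?",(323,173),(200,209)),("mount?",(330,206),(212,191))]:
    p,e=tri(t,a,s,b);print(n,p.round(4),round(e,4),"unit",(R.T@(p[:2]-c)).round(4))
E
python3 m1.py
```

```text
FL [0.6905 0.0789 0.0965] 0.0011 [0.6887 0.0791 0.1   ] [0.6922 0.0795 0.1   ]
FR [ 0.7202 -0.2166  0.0931] 0.0016 [ 0.7175 -0.2161  0.1   ] [ 0.7226 -0.2113  0.1   ]
NR [ 0.4623 -0.2412  0.0954] 0.0011 [ 0.4616 -0.2407  0.1   ] [ 0.4654 -0.2375  0.1   ]
NL [0.433  0.0553 0.0953] 0.0027 [0.4327 0.0537 0.1   ] [0.4359 0.0581 0.1   ]
centre [ 0.57708199 -0.07938729] yaw 0.09764456420897112
[[-0.0017 -0.0031]
 [-0.0008  0.0024]
 [ 0.0014  0.0021]
 [ 0.0011 -0.0014]]
camhub [ 0.58623716 -0.01625895  0.15306875] 0.0038071634584035236
free_R [ 0.47116506 -0.03123195  0.16954821] 0.15259072509067526
freeR [ 0.49   -0.1035  0.1896] 0.0011 unit [-0.0891 -0.0155]
freeL [0.4761 0.0555 0.1906] 0.0003 unit [-0.0873  0.144 ]
hingeL [0.6743 0.0736 0.1049] 0.0033 unit [0.1117 0.1428]
hingeR [ 0.6923 -0.0852  0.0986] 0.0072 unit [ 0.1141 -0.0171]
ridgeL [0.5777 0.0521 0.1499] 0.0 unit [0.0134 0.1308]
ridgeR [ 0.59   -0.0806  0.1516] 0.0012 unit [ 0.0128 -0.0024]
hub [ 0.5862 -0.0163  0.1531] 0.0038 unit [0.0153 0.0619]
obj? [ 0.5813 -0.1489  0.1071] 0.0031 unit [-0.0026 -0.0696]
mount? [ 0.5005 -0.1679  0.0809] 0.0039 unit [-0.0849 -0.0806]
```

```bash
cat > st.py <<'E'
from h import *
from scipy.spatial.transform import Rotation as Ro
from workcell import sensors
u=np.load("unit.npz");c=u["c"];th=float(u["th"])
R=np.array([[np.cos(th),-np.sin(th)],[np.sin(th),np.cos(th)]])
def U(x,y,z):return np.r_[c+R@np.array([x,y])/1000,z/1000]
def toU(p):return np.r_[R.T@(p[:2]-c),p[2]]*1000
def show(target=None):
    s=sensors.read_state();q=s["tool_rot"];T=Ro.from_quat([q[1],q[2],q[3],q[0]]).as_matrix()
    print("t",round(s["clock"],2),"p",s["ee_pos"].round(4),"unit",toU(s["ee_pos"]).round(1),"F",s["wrist_force"].round(1),"w",round(s["width"],4),"q",s["q"].round(2));print(T.round(3))
    if target is not None: print("to",target.round(4),"tool units",(T.T@(target-s["ee_pos"])/.02).round(2))
E
python3 -c "
from st import *
show(U(-78,65,260));print(th)"
```

```text
t 0.1 p [0.1502 0.5288 0.2182] unit [-365.6  646.9  218.2] F [-0.  -0.4 -0.7] w 0.093 q [ 1.21  0.35  1.65 -0.    1.14 -0.08]
[[ 0.273 -0.    -0.962]
 [ 0.962 -0.001  0.273]
 [-0.001 -1.     0.   ]]
to [ 0.4931 -0.0223  0.26  ] tool units [-21.82  -2.07 -24.02]
0.09764456420897112
```

{"method": "carry_out", "body": {
  "motion": [-0.9,-0.3,-1,0,0,0,0,-0.9,-0.3,-1,0,0,0,0,-0.9,-0.3,-1,0,0,0,0,-0.9,-0.3,-1,0,0,0,0,-0.9,-0.3,-1,0,0,0,0,-0.9,-0.3,-1,0,0,0,0,-0.9,-0.3,-1,0,0,0,0,-0.9,-0.3,-1,0,0,0,0],
  "newtons": 20
}}

```text
clock: 0.9
ee_pos: [0.2652, 0.3457, 0.2667]
tool_rot: [-0.564, 0.564, 0.426, -0.426]
wrist_force: [1.1, -0.2, 0.3]
width: 0.0336
```

{"method": "carry_out", "body": {
  "motion": [-0.9,0,-1,0,0,0,0,-0.9,0,-1,0,0,0,0,-0.9,0,-1,0,0,0,0,-0.9,0,-1,0,0,0,0,-0.9,0,-1,0,0,0,0,-0.9,0,-1,0,0,0,0,-0.9,0,-1,0,0,0,0,-0.9,0,-1,0,0,0,0]
}}

```text
clock: 1.7
ee_pos: [0.3797, 0.1635, 0.2665]
tool_rot: [0.564, -0.564, -0.426, 0.426]
wrist_force: [-0.6, 0.4, 1.1]
width: 0.0006
```

{"method": "carry_out", "body": {
  "motion": [-0.9,0,-1,0,0,0,0,-0.9,0,-1,0,0,0,0,-0.9,0,-1,0,0,0,0,-0.9,0,-1,0,0,0,0,-0.9,0,-1,0,0,0,0,-0.9,0,-1,0,0,0,0,-0.9,0,-1,0,0,0,0,-0.9,0,-1,0,0,0,0]
}}

```text
clock: 2.5
ee_pos: [0.4943, -0.0187, 0.2664]
tool_rot: [0.564, -0.564, -0.426, 0.426]
wrist_force: [-0.5, 0.1, 0.2]
width: 0.0006
```

```bash
python3 -c "
from st import *
show(U(-78,65,200))"
```

```text
t 2.5 p [ 0.4943 -0.0187  0.2664] unit [-76.5  68.5 266.4] F [-0.5  0.1  0.2] w 0.0006 q [-0.13  0.2   1.73  0.    1.21 -1.43]
[[ 0.273 -0.001 -0.962]
 [ 0.962  0.     0.273]
 [-0.    -1.     0.001]]
to [ 0.4931 -0.0223  0.2   ] tool units [-0.19  3.32  0.  ]
```

{"method": "carry_out", "body": {
  "motion": [-0.19,0,0,0,0.95,0,0,0,0.25,0,0,0.95,0,0,0,0.25,0,0,0.95,0,0,0,0.25,0,0,0.95,0,0,0,0.25,0,0,0.95,0,0,0,0.25,0,0,0.95,0,0,0,0.25,0,0,0.95,0,0,0,0.25,0,0,0.95,0,0]
}}

```text
clock: 3.3
ee_pos: [0.4927, -0.0213, 0.2312]
tool_rot: [0.666, -0.666, -0.237, 0.237]
wrist_force: [0.3, -0.7, -0.4]
width: 0.0007
```

{"method": "carry_out", "body": {
  "motion": [0,0.15,0,0,0.95,0,0,0,0.15,0,0,0.95,0,0,0,0.15,0,0,0.95,0,0,0,0.15,0,0,0.95,0,0,0,0.15,0,0,0.95,0,0,0,0.15,0,0,0.95,0,0,0,0.15,0,0,0.95,0,0,0,0.15,0,0,0.95,0,0]
}}

```text
clock: 4.1
ee_pos: [0.4927, -0.0213, 0.2072]
tool_rot: [0.707, -0.707, -0.026, 0.027]
wrist_force: [0.7, -0.7, 0.2]
width: 0.0005
```

```bash
python3 -c "
from st import *
show(U(-78,65,107))
from workcell import cams
for n in ('top','scene'):
    c=cams.read_camera(n);pickle.dump(c,open(n+'1.pkl','wb'))
crop(load('top',1),200,110,360,260,2,'pics/t1.png');crop(load('scene',1),140,120,310,305,4,'pics/s1.png')
"
```

```text
t 4.1 p [ 0.4927 -0.0213  0.2072] unit [-78.3  66.  207.2] F [ 0.7 -0.7  0.2] w 0.0005 q [-0.14  0.26  1.81 -0.    1.07 -0.21]
[[ 0.997 -0.001 -0.075]
 [ 0.075  0.     0.997]
 [-0.001 -1.     0.   ]]
to [ 0.4931 -0.0223  0.107 ] tool units [ 0.02  5.01 -0.05]
```

View pics/s1.png

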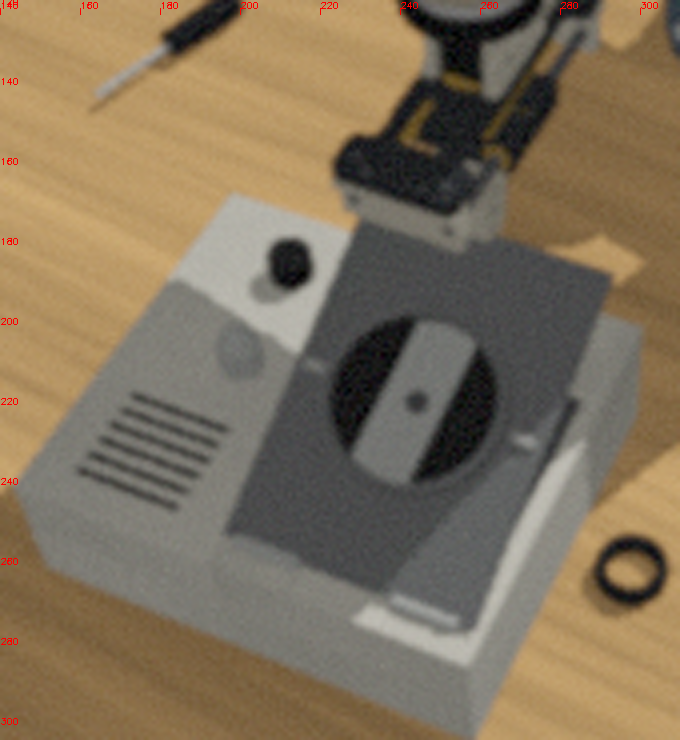

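```bash
python3 -c "
from st import *
for n in ('top','scene'):
    c=load(n,1);p=np.array([.4927,-.0213,.2072]);print(n,proj(c,[p,p+[0,0,.03],p+[0,0,.084],p+[0,.0075,0],p+[.0175,0,0]]).round(1))
crop(load('top',1),200,110,360,260,5,'pics/t1.png')
"
```

```text
top [[274.3 198.1]
 [274.2 194.7]
 [274.  188. ]
 [271.1 198.3]
 [274.1 190.9]]
scene [[260.2 177. ]
 [259.7 168.2]
 [258.8 151. ]
 [263.  178.2]
 [256.3 182. ]]
```

View pics/t1.png

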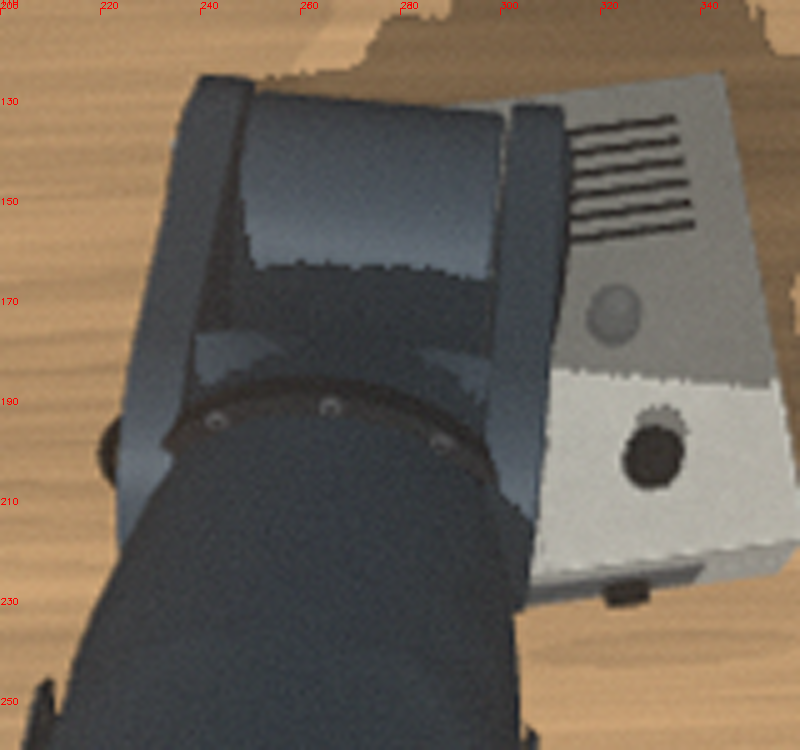

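The fingertip is hidden behind the gripper body in both views: the TCP projects to scene (260,177), and the body end sits around (238,175). The mount (330,202) and objective (322,172) haven't moved. Pressing down now.

{"method": "carry_out", "body": {
  "motion": [0,0.5,0,0,0,0,0,0,0.5,0,0,0,0,0,0,0.5,0,0,0,0,0,0,0.5,0,0,0,0,0,0,0.5,0,0,0,0,0,0,0.5,0,0,0,0,0,0,0.5,0,0,0,0,0,0,0.5,0,0,0,0,0]
}}

```text
clock: 5.0
ee_pos: [0.4927, -0.0213, 0.1267]
tool_rot: [0.707, -0.707, -0.027, 0.028]
wrist_force: [-2.7, -0.6, 4.0]
width: 0.0002
```

{"method": "carry_out", "body": {
  "motion": [0,0.25,0,0,0,0,0,0,0.25,0,0,0,0,0,0,0.2,0,0,0,0,0,0,0.15,0,0,0,0,0,0,0.1,0,0,0,0,0,0,0.05,0,0,0,0,0,0,0,0,0,0,0,0,0,0,0,0,0,0,0]
}}

```text
clock: 5.8
ee_pos: [0.4933, -0.0214, 0.1077]
tool_rot: [-0.707, 0.707, 0.028, -0.027]
wrist_force: [0.4, 0.1, 0.2]
width: 0.0006
```

```bash
python3 -c "
from st import *
show(U(-78,65,106))"
```

```text
t 5.8 p [ 0.4933 -0.0214  0.1077] unit [-77.7  65.9 107.7] F [0.4 0.1 0.2] w 0.0006 q [-0.14  0.4   1.89  0.    0.84 -0.22]
[[ 0.997  0.001 -0.078]
 [ 0.078 -0.     0.997]
 [ 0.001 -1.    -0.   ]]
to [ 0.4931 -0.0223  0.106 ] tool units [-0.01  0.09 -0.05]
```

{"method": "carry_out", "body": {
  "motion": [0,0.05,0,0,0,0,0,0,0.05,0,0,0,0,0,0,0.05,0,0,0,0,0,0,0.05,0,0,0,0,0,0,0,0,0,0,0,0,0,0,0,0,0,0,0,0,0,0,0,0,0,0,0,0,0,0,0,0,0]
}}

```text
clock: 6.6
ee_pos: [0.4934, -0.0214, 0.1059]
tool_rot: [-0.706, 0.707, 0.028, -0.027]
wrist_force: [-11.9, 1.2, 33.9]
width: 0.0004
```

{"method": "carry_out", "body": {
  "motion": [0,-0.2,0,0,0,0,0,0,-0.5,0,0,0,0,0,0,-0.8,0,0,0,0,0,0,-0.8,0,0,0,0,0,0,-0.8,0,0,0,0,0,0,-0.8,0,0,0,0,0,0,-0.8,0,0,0,0,0,0,-0.3,0,0,0,0,0]
}}

```text
clock: 7.4
ee_pos: [0.4935, -0.0214, 0.2052]
tool_rot: [-0.706, 0.707, 0.028, -0.027]
wrist_force: [-0.4, -0.3, -0.7]
width: 0.0007
```

```bash
python3 -c "
from st import *
show()
from workcell import cams
for n in ('scene','top'):
    c=cams.read_camera(n);pickle.dump(c,open(n+'2.pkl','wb'))
crop(load('scene',2),180,170,310,295,6,'pics/s2.png')
crop(load('top',2),200,110,360,260,5,'pics/t2.png')
"
```

```text
t 7.4 p [ 0.4935 -0.0214  0.2052] unit [-77.5  65.8 205.2] F [-0.4 -0.3 -0.7] w 0.0007 q [-0.14  0.26  1.81  0.    1.07 -0.22]
[[ 0.997  0.002 -0.078]
 [ 0.078 -0.     0.997]
 [ 0.002 -1.    -0.   ]]
```

View pics/s2.png

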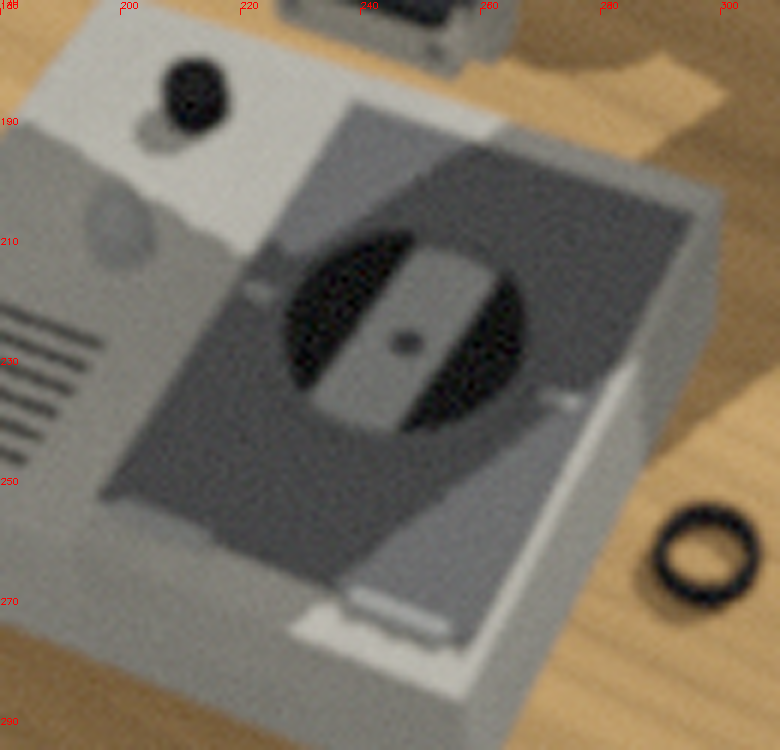

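Cover is lying flat. Hub is at about (247.5,227), and the land edges run (249,209)–(232,235) and (264,216)–(246,242). Next is slot position and angle.

```bash
cat > m2.py <<'E'
from st import *
s=load("scene",2)
for n,p,z in [("hub",(247.5,227),.109),("L1",(249.2,209.2),.123),("L2",(231.7,235),.123),("R1",(264.2,215.8),.123),("R2",(245.8,242),.123),("ridgeR",(223,218.5),.108),("ridgeL",(274,236.5),.108),("freeR",(238.5,187),.106),("freeL",(295.5,205.5),.106)]:
    w=plane(s,p,z);print(n,w.round(4),toU(w).round(1))
a=[toU(plane(s,p,.123)) for p in((249.2,209.2),(231.7,235),(264.2,215.8),(245.8,242))]
for i,j in((0,1),(2,3)):
    d=a[i]-a[j];print("cam angle",np.arctan2(d[1],-d[0]))
# cam tops mask centroid
crop(load("top",2),200,110,360,260,5,"pics/t2.png")
E
python3 m2.py
```

```text
hub [ 0.5716 -0.0142  0.109 ] [  0.9  65.4 109. ]
L1 [ 0.5324 -0.0325  0.123 ] [-39.9  51.1 123. ]
L2 [ 0.6169 -0.0287  0.123 ] [ 44.6  46.6 123. ]
R1 [0.5321 0.0096 0.123 ] [-36.1  93.  123. ]
R2 [0.6176 0.0103 0.123 ] [ 49.1  85.3 123. ]
ridgeR [ 0.5783 -0.0804  0.108 ] [  1.1  -1.1 108. ]
ridgeL [0.5643 0.0545 0.108 ] [  0.3 134.5 108. ]
freeR [ 0.4727 -0.1024  0.106 ] [-106.1  -12.7  106. ]
freeL [0.4557 0.0553 0.106 ] [-107.7  145.9  106. ]
cam angle 0.05266331590315106
cam angle 0.09010825867180147
```

View pics/t2.png

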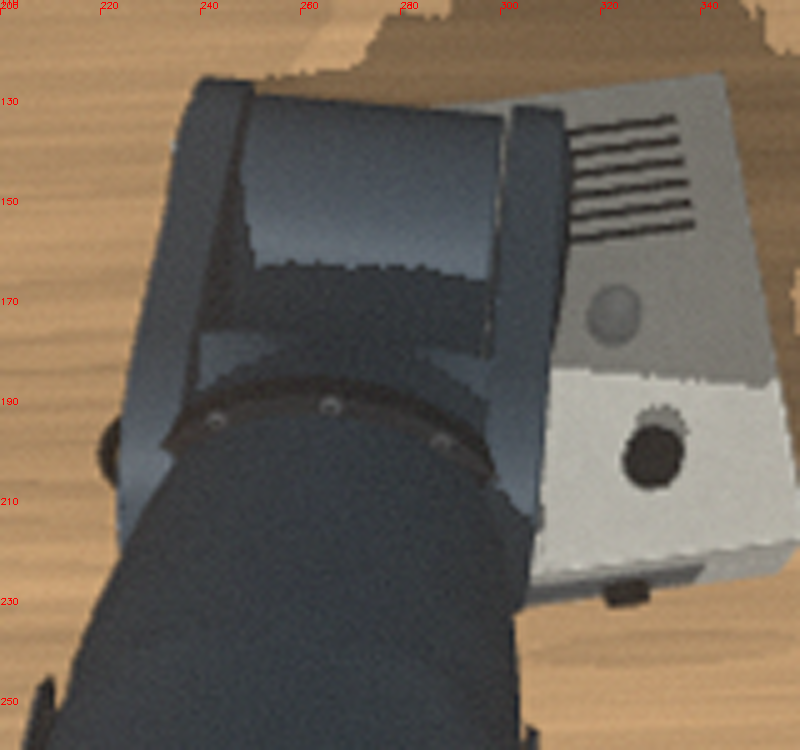

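{"method": "carry_out", "body": {
  "motion": [0.7,0,0.03,0,0,0,0,0.7,0,0.03,0,0,0,0,0.7,0,0,0,0,0,0,0.7,0,0,0,0,0,0,0,0.7,0,0,0,0,0,0,0.7,0,0,0,0,0,0,0.7,0,0,0,0,0,0,0.7,0,0,0,0,0]
}}

```text
clock: 8.3
ee_pos: [0.5482, -0.0157, 0.1461]
tool_rot: [0.707, -0.706, -0.027, 0.028]
wrist_force: [0.0, 0.5, 0.1]
width: 0.0005
```

```bash
python3 -c "
from st import *
show(U(-22,66,113))
from workcell import cams
n='scene';c=cams.read_camera(n);pickle.dump(c,open(n+'3.pkl','wb'))
crop(load('scene',3),180,120,310,295,4,'pics/s3.png')
print(proj(c,[U(-22,66,150),U(-22,66,109)]))
"
```

```text
t 8.3 p [ 0.5482 -0.0157  0.1461] unit [-22.5  66.2 146.1] F [0.  0.5 0.1] w 0.0005 q [-0.11  0.43  1.72  0.    0.98 -0.19]
[[ 0.997 -0.001 -0.078]
 [ 0.078  0.     0.997]
 [-0.001 -1.     0.   ]]
to [ 0.5488 -0.0158  0.113 ] tool units [ 0.03  1.65 -0.01]
[[250.97820249 209.69182131]
 [251.85721323 220.00249786]]
```

View pics/s3.png

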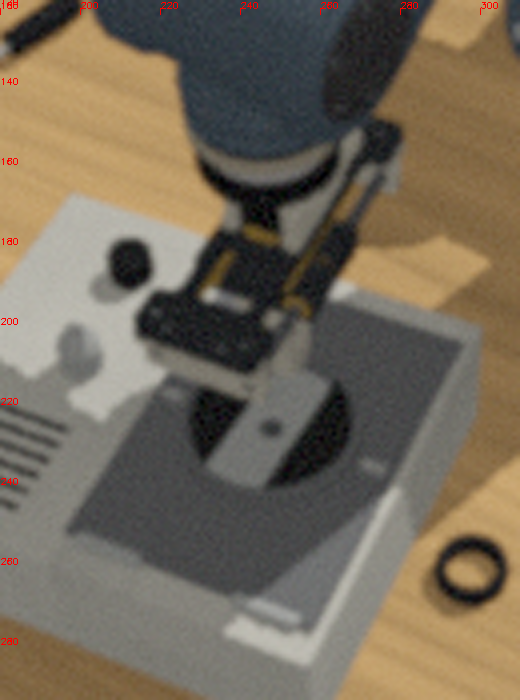

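The tip is hidden behind the gripper body, but the pose puts it over the near half of the slot. Descending gently.

{"method": "carry_out", "body": {
  "motion": [0,0.3,0,0,0,0,0,0,0.3,0,0,0,0,0,0,0.3,0,0,0,0,0,0,0.25,0,0,0,0,0,0,0.2,0,0,0,0,0,0,0.15,0,0,0,0,0,0,0.1,0,0,0,0,0,0,0,0,0,0,0,0]
}}

```text
clock: 9.15
ee_pos: [0.5486, -0.0157, 0.1155]
tool_rot: [0.707, -0.707, -0.027, 0.028]
wrist_force: [-0.3, -0.4, -0.2]
width: 0.0003
```

```bash
python3 -c "
from st import *
show(U(-22,66,113))"
```

```text
t 9.15 p [ 0.5486 -0.0157  0.1155] unit [-22.2  66.1 115.5] F [-0.3 -0.4 -0.2] w 0.0003 q [-0.11  0.48  1.75 -0.    0.92 -0.19]
[[ 0.997 -0.    -0.078]
 [ 0.078  0.     0.997]
 [-0.    -1.     0.   ]]
to [ 0.5488 -0.0158  0.113 ] tool units [ 0.01  0.12 -0.01]
```

{"method": "carry_out", "body": {
  "motion": [0,0.1,0,0,0,0,0,0,0,0.1,0,0,0,0,0,0,0.1,0,0,0,0,0,0,0.1,0,0,0,0,0,0,0.1,0,0,0,0,0,0,0.1,0,0,0,0,0,0,0,0,0,0,0,0,0,0,0,0,0,0]
}}

```text
clock: 9.95
ee_pos: [0.5479, -0.0058, 0.1137]
tool_rot: [-0.707, 0.707, 0.028, -0.028]
wrist_force: [0.1, 0.5, 0.0]
width: 0.0006
```

{"method": "carry_out", "body": {
  "motion": [0,0,0.1,0,0,0,0,0,0,0.1,0,0,0,0,0.05,0,0.09,0,1,0,0,0.06,0,0.09,0,1,0,0,0.06,0,0.09,0,1,0,0,0.06,0,0.09,0,1,0,0,0,0,0,0,0,0,0,0,0,0,0,0,0,0]
}}

```text
clock: 10.75
ee_pos: [0.5524, 0.0041, 0.1136]
tool_rot: [-0.701, 0.703, -0.085, 0.085]
wrist_force: [-0.2, -7.5, 0.1]
width: 0.0005
```

```bash
python3 -c "
from st import *
show()
from workcell import cams
n='scene';c=cams.read_camera(n);pickle.dump(c,open(n+'4.pkl','wb'))
crop(load('scene',4),180,150,310,295,5,'pics/s4.png')
"
```

```text
t 10.75 p [0.5524 0.0041 0.1136] unit [-16.4  85.5 113.6] F [-0.2 -7.5  0.1] w 0.0005 q [-0.08  0.49  1.74 -0.    0.92  0.17]
[[ 0.971 -0.     0.24 ]
 [-0.24  -0.002  0.971]
 [ 0.    -1.    -0.002]]
```

View pics/s4.png

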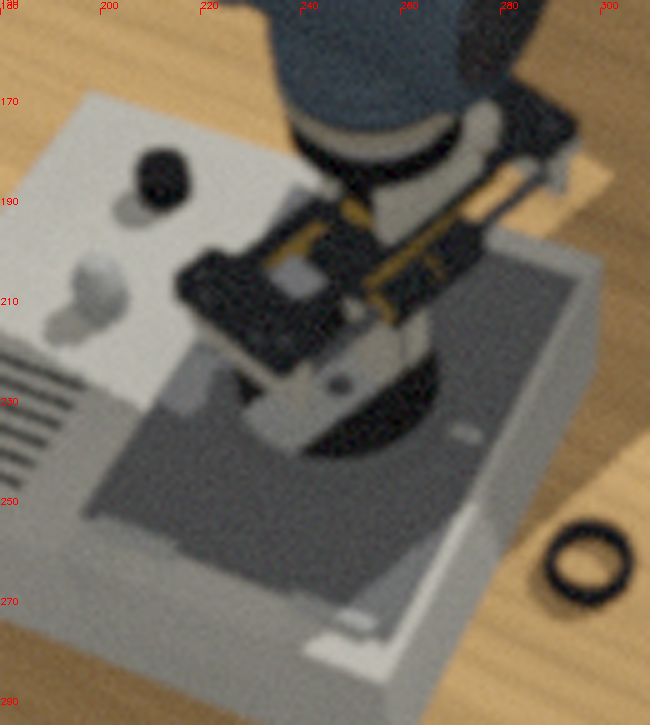

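The cam is following: the slot has turned and the tip is on its wall at about 7.5 N. I'll continue the arc.

{"method": "carry_out", "body": {
  "motion": [0.06,0,0.09,0,1,0,0,0.06,0,0.09,0,1,0,0,0.06,0,0.09,0,1,0,0,0.06,0,0.09,0,1,0,0,0.06,0,0.09,0,1,0,0,0.06,0,0.09,0,1,0,0,0.06,0,0.09,0,1,0,0,0.06,0,0.09,0,1,0,0]
}}

```text
clock: 11.6
ee_pos: [0.5665, 0.0121, 0.1135]
tool_rot: [-0.638, 0.64, -0.304, 0.302]
wrist_force: [-6.8, -4.4, 4.5]
width: 0.0007
```

```bash
cat > loc.py <<'E'
from st import *
s=sensors.read_state();show()
q=s["tool_rot"];T=Ro.from_quat([q[1],q[2],q[3],q[0]]).as_matrix()
d=T.T@(s["ee_pos"]-U(0,65.5,113));print("tool-frame offset mm",(d*1000).round(1),"cam rel angle",th-np.arctan2(T[1,0],T[0,0]),"F tool",(T.T@s["wrist_force"]).round(1))
E
python3 loc.py
```

```text
t 11.6 p [0.5665 0.0121 0.1135] unit [ -1.6  92.1 113.5] F [-6.8 -4.4  4.5] w 0.0007 q [-0.06  0.51  1.7  -0.    0.94  0.83]
[[ 0.633 -0.003  0.774]
 [-0.774 -0.001  0.633]
 [-0.001 -1.    -0.003]]
tool-frame offset mm [-23.   -0.5  13.4] cam rel angle 0.9829199416432874 F tool [-0.9 -4.4 -8.1]
```

{"method": "carry_out", "body": {
  "motion": [0.06,0,0.09,0,1,0,0,0.06,0,0.09,0,1,0,0,0.06,0,0.09,0,1,0,0,0.06,0,0.09,0,1,0,0,0.06,0,0.09,0,1,0,0,0.06,0,0.09,0,1,0,0,0.06,0,0.09,0,1,0,0,0,0,0,0,0,0,0]
}}

```text
clock: 12.4
ee_pos: [0.5809, 0.0108, 0.1134]
tool_rot: [-0.53, 0.531, -0.469, 0.466]
wrist_force: [-8.5, -1.0, 5.8]
width: 0.0004
```

```bash
python3 loc.py; python3 -c "
from st import *
from workcell import cams
n='scene';c=cams.read_camera(n);pickle.dump(c,open(n+'5.pkl','wb'))
crop(load('scene',5),180,150,310,295,5,'pics/s5.png')
"
```

```text
t 12.4 p [0.5809 0.0108 0.1134] unit [ 12.6  89.3 113.4] F [-8.5 -1.   5.8] w 0.0004 q [-0.06  0.53  1.66 -0.    0.96  1.38]
[[ 0.126 -0.004  0.992]
 [-0.992  0.     0.126]
 [-0.001 -1.    -0.004]]
tool-frame offset mm [-23.5  -0.5  13.3] cam rel angle 1.54248611558628 F tool [-0.1 -5.7 -8.6]
```

View pics/s5.png

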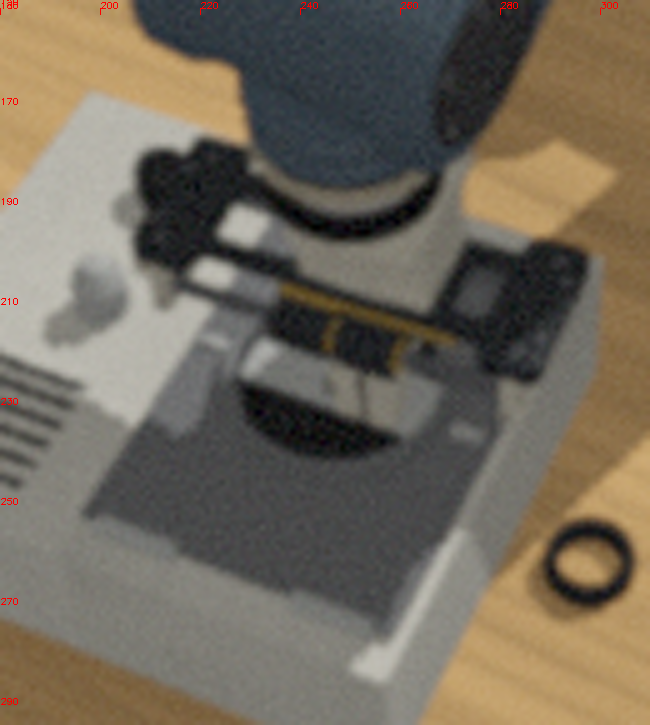

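Nearly there: the slot's far edge runs (227,227)–(259,238), almost in line with the ridges. Now pushing into the stop.

{"method": "carry_out", "body": {
  "motion": [0.02,0,0.04,0,0.35,0,0,0,0,0.05,0,0,0,0,0,0,0.05,0,0,0,0,0,0,0.03,0,0,0,0,0,0,0,0,0,0,0,0,0,0,0,0,0,0,0,0,0,0,0,0,0,0,0,0,0,0,0,0]
}}

```text
clock: 13.25
ee_pos: [0.5813, 0.0109, 0.1133]
tool_rot: [-0.522, 0.527, -0.477, 0.471]
wrist_force: [-26.0, -0.2, 16.7]
width: 0.0005
```

```bash
python3 loc.py
```

```text
t 13.25 p [0.5813 0.0109 0.1133] unit [ 13.   89.4 113.3] F [-26.   -0.2  16.7] w 0.0005 q [-0.06  0.54  1.65 -0.    0.96  1.41]
[[ 0.101 -0.011  0.995]
 [-0.995  0.     0.101]
 [-0.001 -1.    -0.011]]
tool-frame offset mm [-23.9  -0.4  13.1] cam rel angle 1.567393939004483 F tool [ -2.5 -16.4 -26. ]
```

Hard stop: 26 N with no further motion at angle ≈1.57. Backing off mid-slot and lifting out.

{"method": "carry_out", "body": {
  "motion": [0,0,-0.1,0,0,0,0,0,0,-0.15,0,0,0,0,0,0,-0.2,0,0,0,0,0,0,-0.15,0,0,0,0,0,-0.3,0,0,0,0,0,0,-0.6,0,0,0,0,0,0,-0.8,0,0,0,0,0,0,-0.8,0,0,0,0,0]
}}

```text
clock: 14.05
ee_pos: [0.5744, 0.0094, 0.1653]
tool_rot: [0.525, -0.524, 0.474, -0.474]
wrist_force: [0.2, -0.1, -0.2]
width: 0.0001
```

{"method": "carry_out", "body": {
  "motion": [0,-1,0,0,0,0,0,0,-1,0,0,0,0,0,0,-1,-1,0,0,0,0,0,-1,-1,0,0,0,0,-1,0,-1,0,0,0,0,-1,0,-1,0,0,0,0,-1,0,-1,0,0,0,0,-1,0,-1,0,0,0,0]
}}

```text
clock: 14.85
ee_pos: [0.4459, 0.0775, 0.2448]
tool_rot: [0.525, -0.524, 0.474, -0.475]
wrist_force: [-0.0, 0.7, 0.5]
width: 0.0007
```

{"method": "carry_out", "body": {
  "motion": [-1,0,-0.5,0,0,0,0,-1,0,-0.5,0,0,0,0,-1,0,-0.5,0,0,0,0,-1,0,-0.5,0,0,0,0,-1,0,0,0,0,0,0,-1,0,0,0,0,0,0,-1,0,0,0,0,0,0,0,0,0,0,0,0,0]
}}

```text
clock: 15.65
ee_pos: [0.3927, 0.2137, 0.2446]
tool_rot: [0.526, -0.524, 0.474, -0.474]
wrist_force: [0.4, -0.5, -0.6]
width: 0.0007
```

```bash
python3 -c "
from st import *
show()
from workcell import cams
for n in ('scene','top'):
    c=cams.read_camera(n);pickle.dump(c,open(n+'6.pkl','wb'))
    cv2.imwrite('pics/'+n+'6.png',c['color'][:,:,::-1])
crop(load('scene',6),140,160,310,305,4,'pics/s6.png')
crop(load('top',6),220,110,370,250,5,'pics/t6.png')
"
```

```text
t 15.65 p [0.3927 0.2137 0.2446] unit [-154.9  309.6  244.6] F [ 0.4 -0.5 -0.6] w 0.0007 q [0.39 0.13 1.87 0.   1.14 1.86]
[[ 0.103  0.001  0.995]
 [-0.995  0.001  0.103]
 [-0.001 -1.     0.001]]
```

View pics/s6.png

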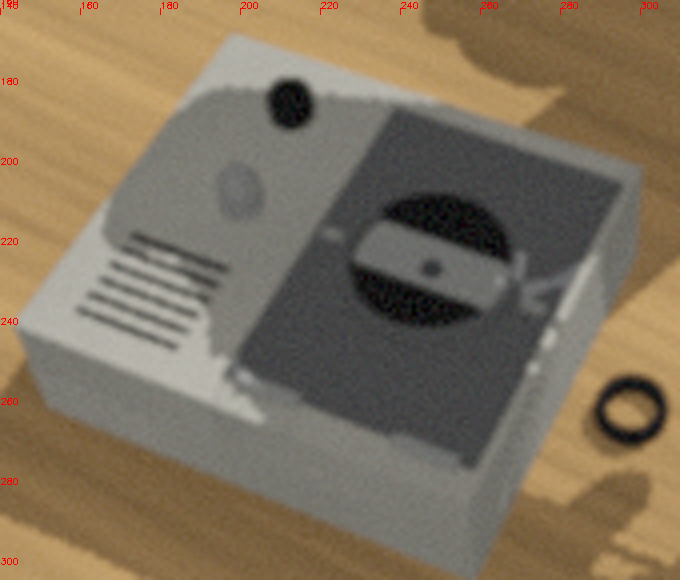

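View pics/t6.png

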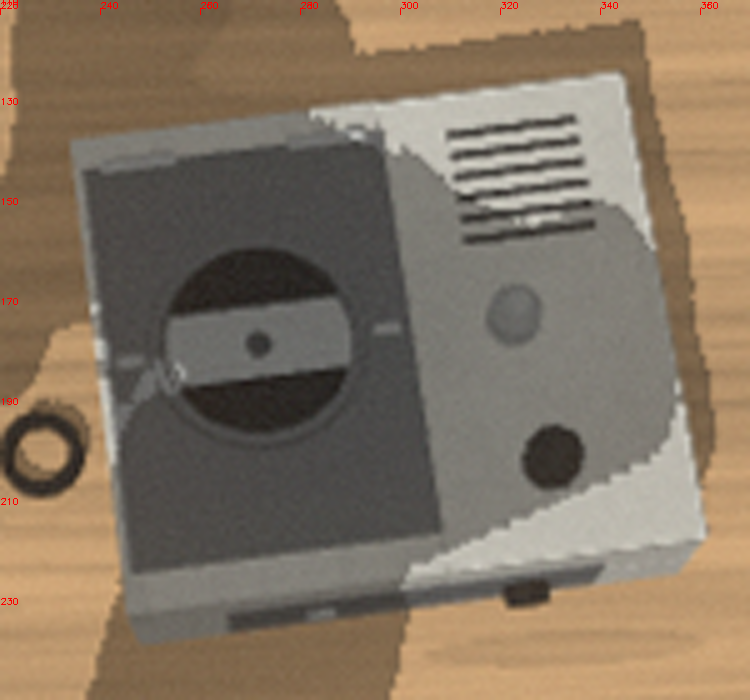

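View pics/top6.png

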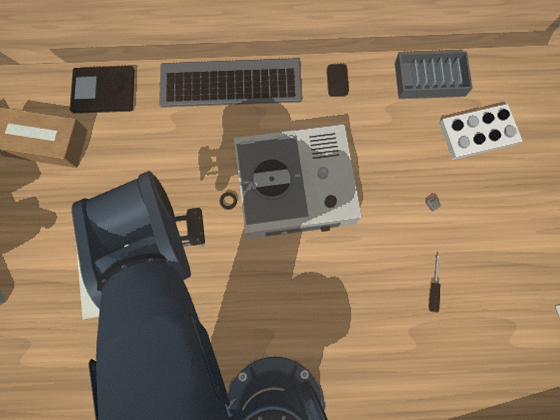

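The cover lies flat. The slot edge runs (254,173)–(287,169), slope ≈ −0.12, and the ridges run (245,182)–(297,175.5), slope ≈ −0.125, so they line up. Mount, objective and ring are at their original pixels, and the hand is clear.

```bash
python3 -c "
from workcell import job,sensors
print(abs(sensors.read_state()['qvel']).max());print(job.job_done())"
```

```text
0.01964755752138508
the job is handed in; nothing more can be done
None
```

The cover is shut and the cam is turned clockwise to its stop. I handed the job in at about 16 s of the 42 s allowed; it reported no verdict.

- **Cover:** I pressed it down with the shut fingertips near the free edge until it met a firm 34 N with the tip at the expected 106 mm. Both later pictures show it flat.
- **Cam:** I set the shut fingertips in the near half of the slot and pushed along an arc. At an angle of about 1.567 rad it stopped moving under 26 N (about 0.6 N m), roughly five times its friction.
- **Alignment:** In the last top view the slot edge slopes about −0.12 and the line between the two ridges about −0.125, so they agree within pixel accuracy.
- **Hand and bystanders:** The hand is well clear, at z = 0.245 m beside the unit, and the wrist force reads about zero. Mount, objective, ring, driver and specimen look unmoved. In the last top view the arm covered the dish and jar, so I did not recheck those two; nothing passed lower than about 0.2 m near them.
- **Disagreements:** The two views differed by 2–5 mm on the unit's corners, so I used their average. The scene view alone put the slot's mid-line about 4 mm to the left. Clearance in the slot was ample and the fit went in without contact.

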